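# Free and set the friction peg of a fume-extraction damper

### The job

Unscrew the knurled wheel from the stud on the damper box, lift it off and set it down in the empty grey tray without dropping it, then swing the steel locking bar fully aside to uncover the black peg handle. Turn the peg clockwise and push it firmly into its tapered hole as you turn, until it is fully in and its wing lines up with the two white ribs, and leave it so that it stays there by itself. Leave the other things on the bench where they are.

Things in the scene. Friction and masses are not known exactly. Their poses are not given: they have to be found in the camera images.
- damper: Grey sheet-steel damper box fixed on the bench, 278 (x) x 180 (y) x 134 mm high. Origin: centre of its underside; x runs from its low front edge (25 mm high, x = -139) to its high back, z up. Its top face slopes up at 26 degrees for 245 mm from the front edge: its normal leans 26 degrees from vertical towards -x. Stud, peg and bar pivot stand square to this face on y = 0.
- stud_top (a point): Top of the steel threaded stud, 42 mm above the face, 29 mm over the threads, foot 50 mm up the slope from the front edge (box frame x -94.1, z 46.9 mm). Site axes are the box's. Right-hand thread: the wheel rises 4.8 mm per rad of counter-clockwise turn (seen looking down onto the face) and is free after 2.2 rad or a little more. It turns easily; a straight pull does not free it.
- wheel: Loose knurled aluminium wheel: a round collar 60 mm in diameter, 48 mm tall, 32 mm through bore, 0.2 kg. Origin: centre of its bottom end, z along its axis. At the start it is screwed on the stud (axis square to the slope), bottom 12 mm and top 60 mm above the face; below it lies the fork of the locking bar (to 10 mm above the face, two upturned lips to 20 mm), which it locks.
- tray: Empty shallow grey plastic tray, 170 (x) x 160 (y) mm, rim 18 mm high, walls and floor 4 mm thick, loose, 0.5 kg. Origin: centre of its underside. It stands on the left or the right of the damper box.
- bar (a joint): Steel locking bar on the pivot post, turning parallel to the face; rad: 0 = locked, pointing down the slope over the peg to the stud; grows counter-clockwise (looking down on the face): its end swings to the box's -y side. Stop at 1.6. Stays where left (0.14 N m). Flat part 25 mm wide, 70 to 74 mm above the face, to 125 mm from the pivot; then it drops to a fork round the stud, ending 202 mm out.
- bar_pivot (a point): Foot of the locking bar's pivot post on the sloping face, 225 mm up the slope from the front edge (box frame x 63.2, z 123.6 mm). The post is square to the face, 24 mm thick, 81 mm tall. Site axes are the box's.
- bar_push (a point): Point in the middle of the locking bar's flat part, 118 mm from the pivot axis, 72 mm above the sloping face: push it here from its +y side, or pinch it across its 25 mm width. Site axes: x along the bar towards the pivot, y across it, z out of the face.
- peg_grip (a point): Point on the peg's axis inside its black wing handle, 51 mm above the face while the peg is out, 11 mm below the wing's top. Wing: 80 mm long (point y), 14 mm thick (point x), 34 mm high (point z = peg axis, out of the face), 28 to 62 mm above the face, on a flange 54 mm in diameter. It starts lying along the box's y. Peg foot 150 mm up the slope (box frame x -4.2, z 90.8 mm).
- peg_turn (a joint): Turn of the peg in rad: 0 = as found (stop), grows clockwise looking down onto the face, up to 1.9. A return spring (0.04 to 0.05 N m) turns it back to 0 whenever it is let go without being pushed in; pushed fully in, friction (about 0.1 to 0.2 N m) holds it, and must be overcome to turn it further.
- peg_press (a joint): How far the peg is pushed into its tapered hole along its axis, in m: 0 = out, 0.007 = fully in (stop). It takes about 8 N at first, rising to about 16 N at the end, and stays where it is pushed to.
- set_mark (a point): Set mark: two raised white ribs 7 mm wide, in one line through the peg's axis on opposite sides of it, 44 to 64 mm from the axis, flat on the face (point: on the peg's axis, 2 mm above the face). Site y runs along the ribs, z out of the face. The line lies 0.8 to 1.35 rad clockwise of the wing's starting direction; the wing's long axis is to end in line with it.
- carton: Brown cardboard carton, 150 x 130 x 75 mm, loose bystander. Origin: centre of its underside.
- screwdriver: Screwdriver, 200 mm, lying on the bench; bystander.
- wrench: Wrench, 180 mm, lying on the bench; bystander.
- transformer: Small transformer, 75 x 90 x 62 mm; bystander. Origin: centre of its underside.
- capacitor: Aluminium can capacitor, 62 mm diameter, 100 mm tall; bystander. Origin: centre of its underside.
- heatsink: Finned aluminium heat sink, 110 x 80 x 46 mm; bystander. Origin: centre of its underside.
- spool: Grey spool, 72 mm diameter, 58 mm tall; bystander. Origin: centre of its underside.

How it is judged:
On the way, in this order (a step that is already met when the one before it is completed fails the run):
1. the wheel is unscrewed and lifted clear of the stud while the bar is still locked (distance between wheel and stud_top above 0.06 m and value of joint bar below 0.2 rad), for 0.1 s.
2. the wheel lies in the tray, let go (x of wheel in the frame of tray between -0.055 and 0.055 m and y of wheel in the frame of tray between -0.05 and 0.05 m and z of wheel in the frame of tray below 0.045 m and contact force between the fingers and wheel below 0.1 N and linear speed of wheel below 0.05 m/s), for 0.2 s.
3. the locking bar is swung aside (beyond 1.2 rad) (value of joint bar above 1.2 rad), for 0.1 s.
4. the peg is being pushed in (more than 1.5 mm) while it is turned: turned more than 0.1 rad but still more than 0.16 rad short of the mark (value of joint peg_press above 0.0015 m and value of joint peg_turn above 0.1 rad and angle between the y axis of peg_grip and the y axis of set_mark, either way round above 0.16 rad), for 0.02 s.
At the end, for the whole second after the job is handed in: The peg is pushed in at least 5.5 of its 7 mm, its wing is within 0.14 rad (8 degrees) of the line of the ribs and it stays there by itself; the bar stands at least 1.2 rad aside; the wheel rests in the tray (its centre at least about 25 mm inside the walls), let go (value of joint peg_press above 0.0055 m and angle between the y axis of peg_grip and the y axis of set_mark, either way round below 0.14 rad and x of wheel in the frame of tray between -0.055 and 0.055 m and y of wheel in the frame of tray between -0.05 and 0.05 m and z of wheel in the frame of tray below 0.045 m and velocity of joint peg_turn between -0.06 and 0.06 rad/s and value of joint bar above 1.2 rad and linear speed of wheel below 0.03 m/s); the robot touches nothing.
It fails at once if the wheel is dropped (moves faster than 0.7 m/s while not held) (linear speed of wheel above 0.7 m/s and contact force between the fingers and wheel below 0.1 N).
It fails at once if the tray is shoved more than 50 mm (distance of tray from where it was at the start of the episode above 0.05 m).
It fails at once if a bystander is moved more than 40 mm (distance of any of carton, screwdriver, wrench, transformer, capacitor, heatsink, spool from where it was at the start of the episode above 0.04 m).
It also fails if it takes over 72 s, if anything falls off the work surface, if the arm or the gripper's body presses on something with over 40 N, if the wrist force passes 120 N, or if a joint passes its speed limit or range.

### The arm

A 7-joint arm with a two-finger parallel gripper is mounted at the origin on the work surface. World frame = base frame: x ahead of the robot, y to its left, z up, the work surface at z = 0. Lengths are in m, angles in rad, forces in N, time in s.
With the tool pointing down it reaches from about 0.425 to 0.825 m from the base axis. Payload 3.6 kg.
Tool frame: the origin (TCP) lies midway between the tips of the shut fingers; the grasp point (between the pads) lies 19 mm behind it; z points along the fingers, y is the line along which they close (so a half turn about z gives the same grasp; the last joint's range is limited). The gripper opens to 85 mm and grips with 20 to 120 N. Pads are 22 mm wide; open, the fingers measure 114 mm over their backs; the gripper's body (76 mm by 85 mm) begins 54 mm behind the grasp point. The pads swing forward as they close: fully open they stand 13 mm farther back than shut.
Start: joints at [-1.218, 0.615, -0.013, 1.423, 0.008, 1.103, -0.04], TCP at [0.241, 0.604, 0.231] pointing down, gripper open.
Joint ranges: [-3.12, 3.12], [-0.3, 2.06], [-1.34, 1.32], [0.26, 2.42], [-1.36, 4.5], [0.01, 1.98], [-2.84, 2.84]. Speed limits (rad/s): [2.79, 2.79, 3.14, 3.14, 3.14, 3.14, 3.14].

### API

Orientations are given as a unit quaternion [w, x, y, z].
In Python, from workcell import arm, read_camera, camera_model gives the robot as it stands. The module is installed in compiled form; this text tells all that it offers. Calls block until the motion is done:
- arm.movep(position, orientation): joint-space move of the TCP to a pose.
- arm.servo_line(position, ori=None, v=0.15, force_limit=None): straight line of the TCP; ori=None keeps the orientation; v is the mean speed in m/s. With force_limit (N) it stops when the force on the tool has changed by that much, and returns True; else False.
- arm.set_joints(angles): joint-space move.
- arm.grip(opening): finger opening in m; the grip force is fixed at half the most; returns when the fingers have stopped.
- arm.dwell(seconds).
- arm.ik(position, orientation): joint angles nearest the present ones, or None.
- arm.get_state(): the state.
- read_camera(name): name is "side" or "top"; returns the picture (420x560x3 uint8, blue, green, red); there is no depth.
- camera_model(name): a dict with "vfov" (degrees; the focal length in pixels is half the picture's height over the tangent of half this angle, whatever the lens; pixels are square), "cx", "cy" (the principal point, pixels), "dist_coeffs" ([k1, k2, p1, p2, k3] as OpenCV has them; the pictures are not rectified), "xyz" and "orientation" of the camera in the world. Camera axes: x right, y up, looking along -z (the intrinsics and any distortion apply to the point x, -y, -z); pixel columns grow to the right and rows downward; lengths in m; the calibration is good to about 2 mm. A picture is of the moment at which its call begins. camera_model takes no time and is no camera call.
A pose or a line that the arm cannot do raises arm.Unreachable and nothing moves.
- arm.hand_in(): hands the job in; it is judged then, once.
The state is a dict: "t": time; "joint_pos": joint angles; "joint_vel": joint speeds; "joint_efforts": joint torques, N m; "tcp_pos": TCP position; "tool_rot": TCP orientation; "force": force on the tool from outside, world axes, zero at the start; "moment": the same for the moment, N m; "grip_width": finger opening in m; "finger_force": force on a finger pad.
Only numpy, scipy, OpenCV 4.12 (cv2) and the standard library are available. Lean on these libraries where they do the work, as an engineer would, in place of code of your own. Each camera call takes 0.05 s, during which the arm holds its last target. There are 200 camera calls.

## Working session

There is one attempt and no reset: what is moved stays moved. The work goes in short steps, each a Python script; the robot and the scene stay as the last script left them, time stands still between calls to the robot, and variables do not carry over. Pictures are saved under pics/ and viewed, at most 10 in all, crops included, and the job is handed in when it is done.

```bash
mkdir -p pics
python3 - <<'E'
from workcell import arm, read_camera, camera_model
import cv2
for n in("side","top"):
    cv2.imwrite(f"pics/{n}0.png",cv2.resize(read_camera(n),None,fx=1.42,fy=1.42,interpolation=cv2.INTER_CUBIC)); print(camera_model(n))
print(arm.get_state())
E
```

```text
{'vfov': 47.62646454703196, 'cx': 283.4764361558604, 'cy': 203.60933204367305, 'dist_coeffs': array([0.05472694, 0.        , 0.        , 0.        , 0.        ]), 'xyz': array([ 0.20668558, -0.92543996,  1.14335058]), 'orientation': array([ 0.91149106,  0.36578934, -0.0729117 , -0.17339577])}
{'vfov': 56.167763820597116, 'cx': 282.9255957169807, 'cy': 210.10340307359982, 'dist_coeffs': array([-0.07091195,  0.        ,  0.        ,  0.        ,  0.        ]), 'xyz': array([4.59312736e-01, 2.92479040e-04, 1.13575960e+00]), 'orientation': array([ 0.70865933,  0.03031865, -0.03244732, -0.70415191])}
{'t': 0.1, 'joint_pos': array([-1.21749028,  0.61583586, -0.01263289,  1.424736  ,  0.00808344,
        1.10339072, -0.04039382]), 'joint_vel': array([ 0.00067223, -0.00396209, -0.0013337 , -0.00304893, -0.00031982,
        0.00041968,  0.00116043]), 'joint_efforts': array([ 8.18949156e-04, -4.70384896e+01,  2.59831706e-01, -1.71573579e+01,
        9.95566399e-03,  5.82544497e-03,  5.18579569e-06]), 'tcp_pos': array([0.24070465, 0.60305426, 0.23024613]), 'tool_rot': array([-2.16761081e-04,  1.88725464e-01,  9.82029202e-01, -1.13982509e-03]), 'force': array([-0.21370549, -0.01496566, -0.01834089]), 'moment': array([0.02265774, 0.00661472, 0.01518835]), 'finger_force': 0.0, 'grip_width': 0.08574770671467764}
```

View pics/top0.png

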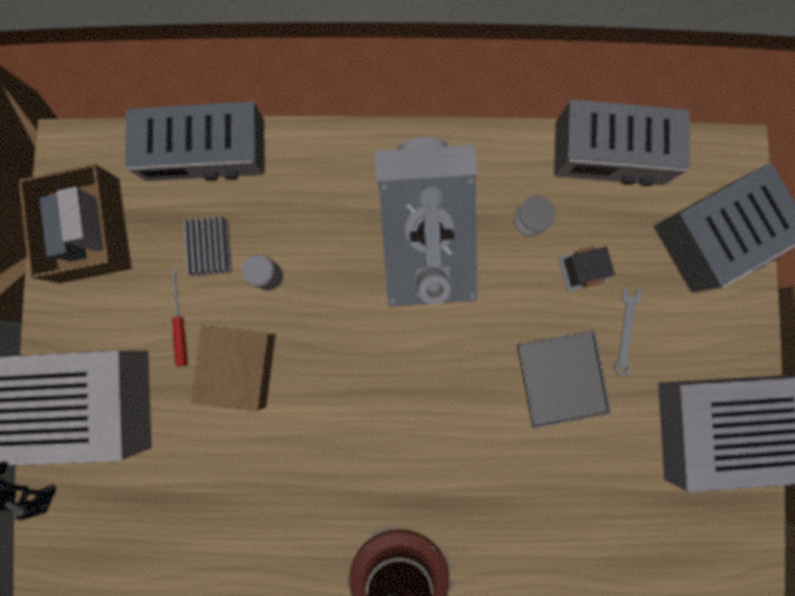

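View pics/side0.png

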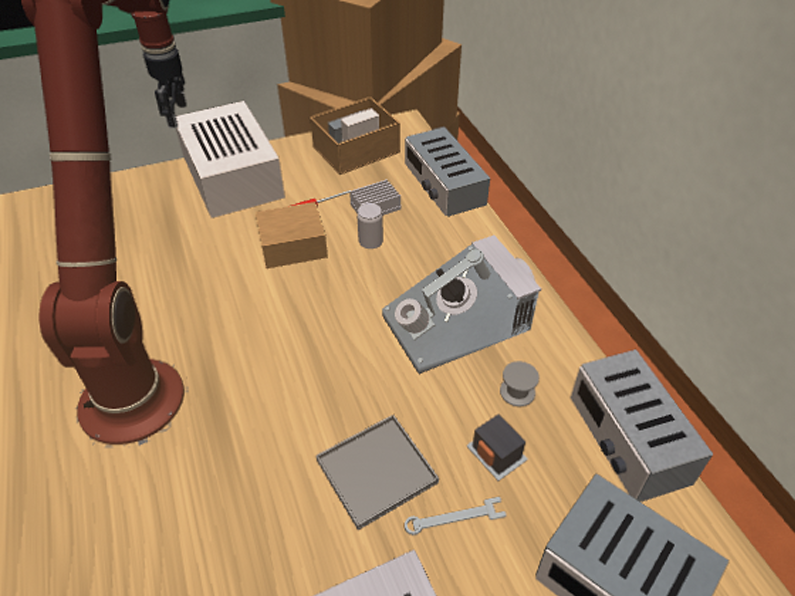

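The top view shows the damper at about (430,230), with its front edge running from (388,305) to (477,300). The tray is at about (563,378), on the robot's right. I'll enlarge both to read them more closely.

Run:
```python
from workcell import arm, read_camera, camera_model
import cv2, numpy as np
t=np.mean([read_camera("top") for _ in range(6)],0).astype(np.uint8)
s=np.mean([read_camera("side") for _ in range(3)],0).astype(np.uint8)
cv2.imwrite("pics/t.png",t);cv2.imwrite("pics/s.png",s)
def crop(im,x,y,w,h,f,name):
    o=cv2.resize(im[y:y+h,x:x+w],None,fx=f,fy=f,interpolation=cv2.INTER_CUBIC)
    for i in range(0,w,10): cv2.putText(o,str(x+i),(i*f,8),0,.3,(0,0,255)); cv2.line(o,(i*f,10),(i*f,14),(0,0,255))
    for i in range(10,h,10): cv2.putText(o,str(y+i),(0,i*f+3),0,.3,(0,0,255)); 
    return o
a=crop(t,258,90,86,130,4,0); b=crop(s,262,160,122,104,4,0)[:, :456]
c=np.zeros((600,800,3),np.uint8); c[:520,:344]=a; c[:416,344:]=b[:,:456]
cv2.imwrite("pics/c1.png",c)
d=np.zeros((600,800,3),np.uint8); d[:320,:320]=crop(t,360,225,80,80,4,0); d[:360,340:740]=crop(s,218,286,100,90,4,0)
cv2.imwrite("pics/c2.png",d)
```

```text
(no output)
```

View pics/c1.png

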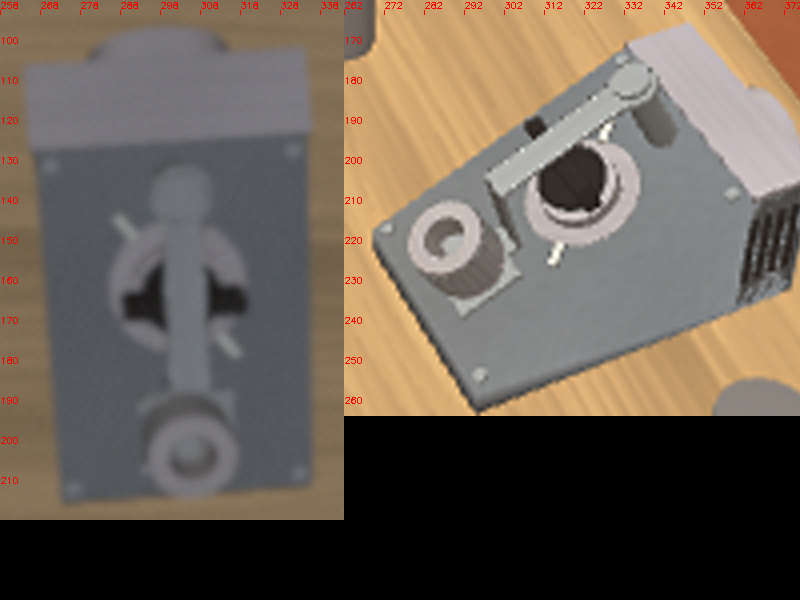

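View pics/c2.png

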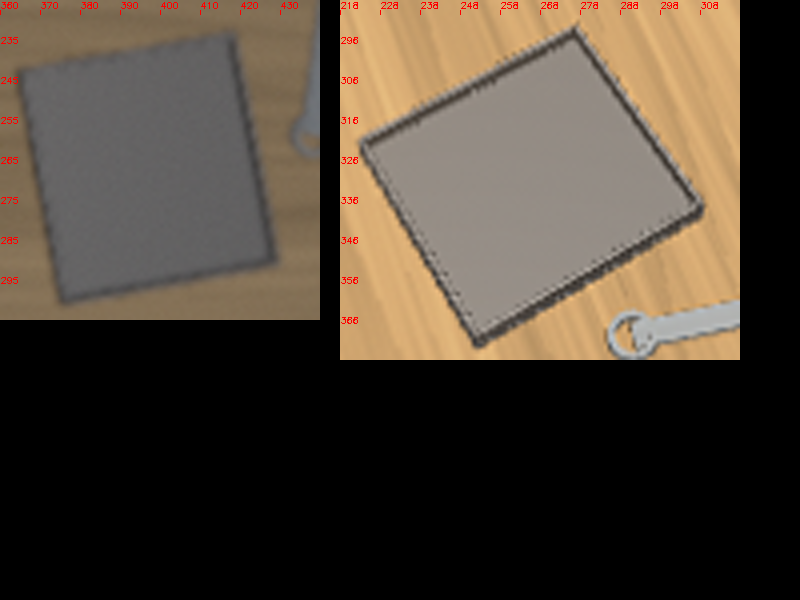

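The crops show these points, in crop pixels:
- **Damper, top view:** slope corners at (61,502), (312,486), (34,150) and (309,133). The wheel's top is at (193,453), the pivot's top at (182,192), and the ribs at (125,228) and (230,346).
- **Tray, top view:** rim corners at (20,72), (233,33), (277,262) and (62,303).

I'll fit both cameras together.

```bash
cat > h.py <<'E'
from workcell import arm, read_camera, camera_model
import cv2, numpy as np
from scipy.spatial.transform import Rotation as R
from scipy.optimize import least_squares
def proj(n,P):
    m=camera_model(n); f=210/np.tan(np.radians(m['vfov']/2)); q=m['orientation']
    C=R.from_quat([*q[1:],q[0]])*R.from_euler('x',180,degrees=True)
    W=C.inv(); t=-W.apply(m['xyz'])
    K=np.array([[f,0,m['cx']],[0,f,m['cy']],[0,0,1]])
    return cv2.projectPoints(np.array(P,float).reshape(-1,3),W.as_rotvec(),t,K,m['dist_coeffs'])[0][:,0]
c,s=np.cos(np.radians(26)),np.sin(np.radians(26))
def F(u,h,y=0): # slope -> box frame
    return [-.139+u*c-h*s, y, .025+u*s+h*c]
E
cat > fit.py <<'E'
from h import *
cr=lambda p,o,off=0:(np.array(p)-[off,0]+.5)/4-.5+o
def ribs(b): # clockwise from +y by b : dir in (u,y): clockwise looking down => +y -> +u
    d=np.array([np.sin(b),np.cos(b)])*.054
    return [F(.15+d[0],.002,d[1]),F(.15-d[0],.002,-d[1])]
T=cr([(61,502),(312,486),(34,150),(309,133),(193,453),(182,192),(125,228),(230,346)],[258,90])
S=cr([(374,236),(479,406),(627,45),(757,198),(443,238),(633,85),(605,132),(556,253)],[262,160],344)
def pts(v):
    L=[F(0,0,.09),F(0,0,-.09),F(.245,0,.09),F(.245,0,-.09),F(.05,.06),F(.225,.081)]+ribs(v[3])
    return R.from_euler('z',v[2]).apply(L)+[v[0],v[1],0]
for use in ("ts","t","s"):
    res=lambda v:np.concatenate(([(proj("top",pts(v))-T)] if 't' in use else [])+([(proj("side",pts(v))-S)] if 's' in use else [])).ravel()
    r=least_squares(res,[.7,-.05,0,1.1],loss='soft_l1'); print(use,r.x); 
    if use=="ts": print(np.round(res(r.x).reshape(-1,2),1).tolist())
Tt=cr([(20,72),(233,33),(277,262),(62,303)],[360,225]); St=cr([(361,143),(575,27),(703,205),(478,340)],[218,286],340)
for a,b in((.085,.08),(.08,.085)):
    L=np.array([(a,b,.018),(a,-b,.018),(-a,-b,.018),(-a,b,.018)])
    P=lambda v:R.from_euler('z',v[2]).apply(L)+[v[0],v[1],0]
    res=lambda v:np.concatenate([proj("top",P(v))-Tt,proj("side",P(v))-St]).ravel()
    r=least_squares(res,[.45,-.3,0.2]); print(a,r.x,r.cost,np.round(res(r.x),1))
E
python3 fit.py
```

```text
ts [ 0.68990875 -0.05271117  0.07979859  0.91363599]
[[-0.1, -0.1], [0.4, -0.8], [-0.2, 1.0], [-0.5, 0.5], [-0.3, 0.4], [-0.0, 1.4], [-0.0, -0.2], [-0.4, -0.5], [0.2, -0.5], [0.1, -2.0], [-0.0, 1.5], [-1.2, 1.0], [1.3, 0.1], [-0.0, -0.4], [0.8, 0.8], [0.9, 1.4]]
t [ 0.69047522 -0.05323782  0.07407042  0.90443349]
s [ 0.68953928 -0.05115297  0.09050347  0.92957078]
0.085 [ 0.40223962 -0.32637185  1.02029974] 4065.09593112854 [ -8.   31.5 -32.5  -6.8   6.9 -32.7  32.5   5.4  20.4 -25.5  24.4  12.3
 -17.7  27.1 -24.5 -17.3]
0.08 [ 0.40197073 -0.32658095  1.01501504] 4062.7459838624245 [ -7.4  33.9 -29.9  -7.3   6.5 -34.8  30.    6.2  18.4 -24.3  26.   14.4
 -15.6  25.8 -26.1 -19.5]
```

```bash
sed -i 's/St=cr(.*/St=cr([(575,27),(703,205),(478,340),(361,143)],[218,286],340)/' fit.py; python3 fit.py | tail -4
cat >> h.py <<'E'
BX,BY,YAW=.690,-.0528,.078
RB=R.from_euler('z',YAW)
def pose(u,y,h,th):
    p=RB.apply(F(u,h,y))+[BX,BY,0]
    ty=np.array([c*np.cos(th),np.sin(th),s*np.cos(th)]); tz=np.array([s,0,-c])
    q=(RB*R.from_matrix(np.array([np.cross(ty,tz),ty,tz]).T)).as_quat()
    return p,np.array([q[3],*q[:3]])
def down(th):  # tool down, y axis at world angle th
    ty=np.array([np.cos(th),np.sin(th),0]);tz=np.array([0,0,-1.])
    q=R.from_matrix(np.array([np.cross(ty,tz),ty,tz]).T).as_quat(); return np.array([q[3],*q[:3]])
def face(p): # world -> u,y,h
    b=RB.inv().apply(np.array(p)-[BX,BY,0]); a=b[0]+.139; z=b[2]-.025
    return np.round([a*c+z*s,b[1],-a*s+z*c],4)
def st(tag=''):
    a=arm.get_state(); print(tag,round(a['t'],2),face(a['tcp_pos']),'F',np.round(a['force'],1),'w',round(a['grip_width'],4),'ff',round(float(a['finger_force']),1),'q',np.round(a['joint_pos'],2)); return a
E
python3 - <<'E'
from h import *
H=np.pi/2
for n,a in dict(w0=(.05,0,.2,H-.65),w1=(.05,0,.025,H-.65),w1b=(.05,0,.025,-H-.65),w2=(.05,0,.031,H+.65),w2b=(.05,0,.031,-H+.65),b0=(.107,0,.062,H),b0b=(.107,0,.062,-H),
  b1=(.225-.118*np.cos(1.45),-.118*np.sin(1.45),.062,H+1.45),b1b=(.225-.118*np.cos(1.45),-.118*np.sin(1.45),.062,-H+1.45),p0=(.15,0,.031,0),p0b=(.15,0,.031,np.pi),p1=(.15,0,.024,-.95),p1b=(.15,0,.024,np.pi-.95)).items():
    q=arm.ik(*pose(*a)); print(n,np.round(pose(*a)[0],3),None if q is None else np.round(q,2))
E
```

```text
0.085 [ 0.40020408 -0.32763633  0.1820414 ] 3.8128087831803725 [-0.7 -0.6  0.4 -0.8  1.   0.8  0.1  1.1  0.5 -0.7  1.  -0.1 -0.4  0.2
 -0.9 -0.6]
0.08 [ 0.39991087 -0.32741344  0.17968919] 24.802942241430213 [-2.1  1.4  2.4  0.7  2.3 -1.1 -2.1 -0.3 -2.  -1.2  0.3  2.4  2.2  0.8
 -0.2 -3. ]
w0 [ 0.509 -0.067  0.227] [ 0.    0.27  0.18  2.18 -0.55  0.29  1.66]
w1 [ 0.585 -0.061  0.069] [ 0.61  0.77 -0.76  2.14  1.81  0.43 -0.6 ]
w1b [ 0.585 -0.061  0.069] [ 0.37  0.68 -0.39  2.14  2.12  0.18  2.16]
w2 [ 0.583 -0.061  0.075] [ 0.61  0.76 -0.76  2.14  1.79  0.42  0.72]
w2b [ 0.583 -0.061  0.075] [ 0.8   0.95 -1.15  2.14  1.73  0.76 -2.29]
b0 [ 0.62  -0.058  0.128] [ 0.27  0.58 -0.25  2.02  0.54  0.13  1.21]
b0b [ 0.62  -0.058  0.128] [ 0.11  0.57 -0.02  2.02 -0.57  0.12 -0.85]
b1 [ 0.722 -0.168  0.173] [-0.25  0.83  0.94  1.65 -1.26  0.87 -1.96]
b1b [ 0.722 -0.168  0.173] [ 0.19  0.66  0.12  1.64 -0.5   0.47  0.63]
p0 [ 0.672 -0.054  0.119] [ 0.14  0.64 -0.09  1.89 -0.07  0.17  0.22]
p0b [ 0.672 -0.054  0.119] [ 0.53  0.75 -0.73  1.88  1.21  0.44  2.21]
p1 [ 0.675 -0.054  0.112] [ 0.06  0.65  0.02  1.89 -0.49  0.18 -0.33]
p1b [ 0.675 -0.054  0.112] [ 0.27  0.67 -0.29  1.88  0.61  0.2   1.77]
```

The wheel fit matches in both cameras. The tray is at (0.400,-0.328) with yaw 0.182, and the 170 mm side is confirmed as its x. Next I'll move over the wheel.

Run:
```python
from h import *
H=np.pi/2
arm.movep(*pose(.05,0,.2,H-.65)); st('hi')
for a in((.05,0,.025,H-.65),(.05,0,.031,H+.65)): print(np.round(arm.ik(*pose(*a)),2))
try:
    arm.servo_line(pose(.05,0,.11,H)[0],v=.12); st('pre')
except arm.Unreachable as e: print('unr',e)
for a in((.05,0,.025,H-.65),(.05,0,.031,H+.65)): print(np.round(arm.ik(*pose(*a)),2))
cv2.imwrite("pics/s1.png",read_camera("side")[110:290,200:440].repeat(3,0).repeat(3,1))
```

```text
hi 3.1 [0.0505 0.0009 0.1998] F [-0.3  0.2 -0.2] w 0.0853 ff 0.0 q [ 0.    0.27  0.18  2.18 -0.55  0.3   1.66]
[ 0.79  0.96 -1.15  2.13  1.74  0.77 -0.45]
[ 0.8   0.95 -1.15  2.14  1.73  0.76  0.85]
pre 4.0 [ 5.020e-02 -1.000e-04  1.103e-01] F [-0.3  0.4 -0.3] w 0.0851 ff 0.0 q [ 0.19  0.46 -0.09  2.19 -0.71  0.07  1.82]
[ 0.79  0.96 -1.15  2.13  1.74  0.77 -0.45]
[ 0.8   0.95 -1.15  2.14  1.73  0.76  0.85]
```

View pics/s1.png

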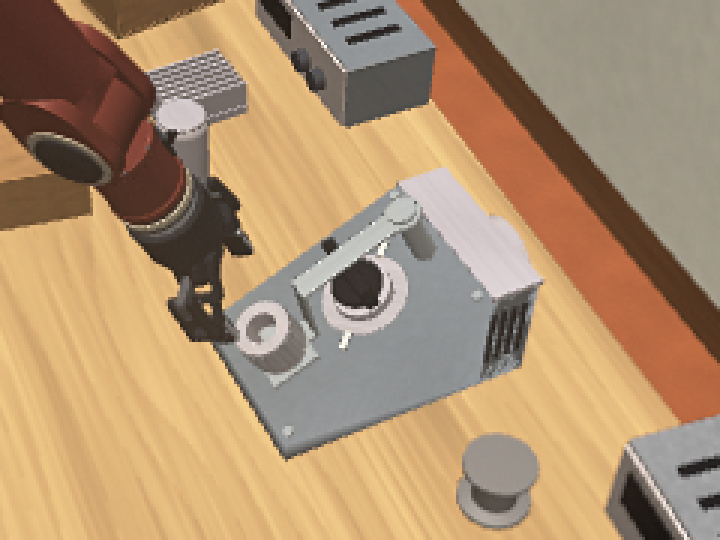

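The picture shows the open gripper above and up-slope of the wheel, lined up as planned. Joint 6 is close to its limit here, so I'll switch to the better arm branch higher up.

Run:
```python
from h import *
H=np.pi/2
arm.servo_line(pose(.05,0,.2,H)[0],v=.15)
arm.set_joints([.61,.4,-.76,2.14,1.81,.43,-.6]); st('raised'); print(arm.get_state()['tcp_pos'])
arm.movep(*pose(.05,0,.11,H-.65)); st('pre')
for a in((.05,0,.025,H-.65),(.05,0,.031,H+.65)): print(np.round(arm.ik(*pose(*a)),2))
```

```text
raised 6.85 [ 0.1576 -0.026   0.1933] F [ 0.6 -0.2 -1.1] w 0.0853 ff 0.0 q [ 0.61  0.4  -0.76  2.14  1.81  0.43 -0.6 ]
[ 0.61014061 -0.08510983  0.26783461]
pre 7.44 [0.0508 0.0002 0.1101] F [ 0.2  0.  -0.2] w 0.0858 ff 0.0 q [ 0.61  0.54 -0.69  2.17  1.36  0.28 -0.21]
[ 0.44  0.7  -0.49  2.14  1.97  0.24 -0.81]
[ 0.48  0.69 -0.54  2.14  1.9   0.27  0.57]
```

Run:
```python
from h import *
H=np.pi/2
hit=arm.servo_line(*pose(.05,0,.025,H-.65),v=.08,force_limit=12); st('down %s'%hit)
if not hit:
    arm.grip(.05); st('grip')
    arm.servo_line(*pose(.05,0,.025+.0048*1.3,H+.65),v=.0045); st('turned')
```

```text
down False 8.65 [0.0504 0.     0.0255] F [ 0.3 -0.7 -1. ] w 0.0852 ff 0.0 q [ 0.54  0.73 -0.65  2.14  1.85  0.34 -0.67]
grip 9.02 [ 0.0499 -0.0002  0.0257] F [-2.9 -0.3  4.7] w 0.0591 ff 62.9 q [ 0.54  0.73 -0.65  2.14  1.85  0.34 -0.67]
turned 10.55 [0.0503 0.0012 0.0319] F [-2.8  0.7  6.3] w 0.0591 ff 63.8 q [ 0.33  0.65 -0.33  2.15  2.23  0.14  0.2 ]
```

Run:
```python
from h import *
H=np.pi/2; h=.025+.0048*1.3
arm.grip(.085); st('open')
arm.servo_line(*pose(.05,0,h+.0005,H-.65),v=.0004); st('back')
```

```text
open 10.93 [ 0.0499 -0.0002  0.0311] F [ 0.1 -0.5 -0.3] w 0.0853 ff 0.0 q [ 0.33  0.65 -0.32  2.15  2.23  0.14  0.2 ]
back 12.38 [ 0.05   -0.      0.0318] F [-0.1  0.2  0.5] w 0.0852 ff 0.0 q [ 0.54  0.72 -0.64  2.14  1.83  0.33 -0.65]
```

Run:
```python
from h import *
H=np.pi/2; h=.025+.0048*1.3
arm.grip(.05); st('grip')
arm.servo_line(*pose(.05,0,h+.0048*1.35,H+.7),v=.0045); st('turned')
hit=arm.servo_line(pose(.05,0,h+.0048*1.35+.02,H+.7)[0],v=.03,force_limit=15); st('lift %s'%hit)
if not hit:
    arm.servo_line(pose(.05,0,.16,H+.7)[0],v=.1); st('clear')
    print(np.round(arm.ik([.4,-.3276,.15],down(.182)),2),np.round(arm.ik([.4,-.3276,.15],down(.182+H)),2),np.round(arm.ik([.4,-.3276,.15],down(.182-H)),2))
    cv2.imwrite("pics/s2.png",read_camera("side")[110:290,200:440].repeat(3,0).repeat(3,1))
```

```text
grip 12.75 [ 0.0499 -0.0003  0.0322] F [-2.7 -1.4  3.8] w 0.0593 ff 63.0 q [ 0.54  0.72 -0.64  2.14  1.83  0.33 -0.65]
turned 14.25 [0.0512 0.0011 0.0385] F [-3.5  0.5  8.6] w 0.0592 ff 63.5 q [ 0.32  0.63 -0.31  2.15  2.23  0.12  0.25]
lift False 15.07 [ 0.0497 -0.0003  0.0577] F [ 0.3 -0.2 -1.5] w 0.0593 ff 65.0 q [ 0.3   0.59 -0.26  2.17  2.2   0.07  0.27]Traceback (most recent call last):
  File "<stdin>", line 7, in <module>
workcell.Unreachable: the arm cannot follow that straight line within its joint ranges
```

Run:
```python
from h import *
H=np.pi/2
for a in((.05,0,.16,H),(.05,0,.16,H-.65),(.04,0,.13,H+.3),(.05,0,.1,H-.65)):
    try: arm.servo_line(*pose(*a),v=.08); st(str(a)); break
    except arm.Unreachable: print('no',a)
for k in(0,1,-1,2):
    q=arm.ik([.4,-.3276,.15],down(.182+k*H)); print(k,None if q is None else np.round(q,2))
cv2.imwrite("pics/s2.png",read_camera("side")[110:290,200:440].repeat(3,0).repeat(3,1))
```

```text
no (0.05, 0, 0.16, 1.5707963267948966)
no (0.05, 0, 0.16, 0.9207963267948965)
no (0.04, 0, 0.13, 1.8707963267948966)
(0.05, 0, 0.1, 0.9207963267948965) 17.84 [0.0499 0.     0.0999] F [ 0.9  0.6 -1.5] w 0.0592 ff 65.1 q [ 0.36  0.5  -0.33  2.18  1.15  0.08 -0.03]
0 [ 1.21  0.66 -0.89  1.89  0.65  0.91  0.18]
1 [ 1.37  0.88 -1.32  1.88  0.94  1.18  1.46]
-1 [ 0.86  0.53 -0.32  1.9   0.24  0.75 -0.98]
2 [ 0.16  0.62  0.75  1.92 -0.57  0.83 -1.74]
```

View pics/s2.png

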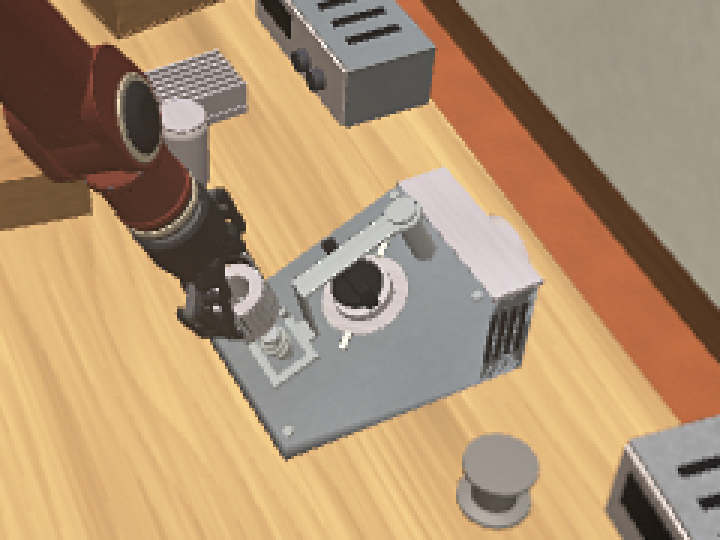

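The wheel is off the stud, held square in the fingers, and the bar is still locked. Next I'll carry it to the tray.

Run:
```python
from h import *
H=np.pi/2; D=down(.182-H)
p=arm.get_state()['tcp_pos']
arm.movep([p[0]-.06,p[1]-.05,.24],D); st('up')
arm.movep([.4,-.3276,.12],D); st('over')
arm.servo_line([.4,-.3276,.05],v=.1)
hit=arm.servo_line([.4,-.3276,.008],v=.025,force_limit=4); a=st('down %s'%hit); print(a['tcp_pos'])
cv2.imwrite("pics/s3.png",read_camera("side")[220:400,180:420].repeat(3,0).repeat(3,1))
```

```text
up 19.04 [ 0.0373 -0.0452  0.2204] F [ 0.7  0.4 -1.6] w 0.0592 ff 65.1 q [ 0.29  0.39 -0.15  1.82  0.07  0.94 -1.28]
over 20.07 [-0.1107 -0.2501  0.1602] F [-0.1 -0.2 -1.4] w 0.059 ff 65.1 q [ 0.7   0.56 -0.09  1.93  0.08  0.65 -0.82]
down True 22.07 [-0.1565 -0.2512  0.0698] F [ 0.  -0.6  4. ] w 0.0593 ff 65.7 q [ 0.68  0.73 -0.06  2.    0.1   0.42 -0.84]
[ 0.40025291 -0.32744638  0.01915702]
```

View pics/s3.png

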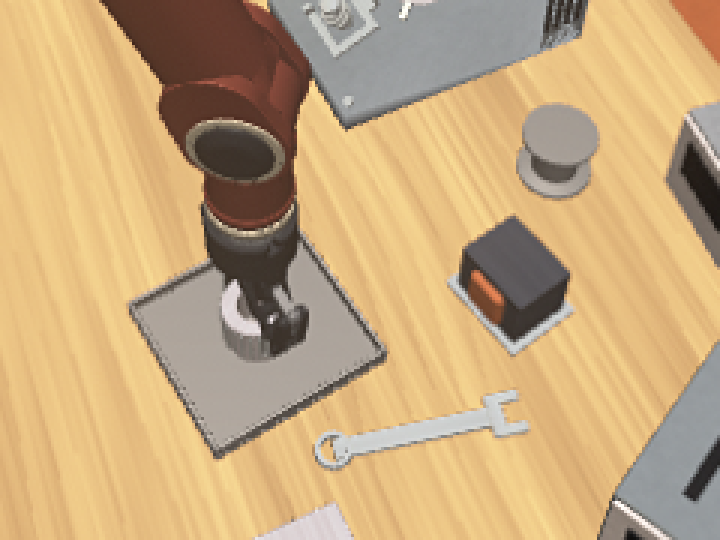

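The wheel sits upright in the middle of the tray. TCP z is 0.019, against 0.017 expected. I'll release it and move over the bar.

Run:
```python
from h import *
H=np.pi/2
arm.grip(.085); arm.dwell(.2); arm.servo_line([.4,-.3276,.25],v=.2); st('up')
arm.movep(*pose(.107,0,.15,-H)); st('over bar')
B=lambda al,h:pose(.225-.118*np.cos(al),-.118*np.sin(al),h,-H+al)
for al in(0,.5,1,1.45): 
    q=arm.ik(*B(al,.062)); print(al,None if q is None else np.round(q,2))
```

```text
up 24.01 [-0.0566 -0.2508  0.2768] F [-0.7  0.2 -0.4] w 0.0854 ff 0.0 q [ 0.72  0.39 -0.11  1.78  0.05  0.98 -0.8 ]
over bar 25.23 [ 0.1068 -0.0016  0.15  ] F [-0.8 -0.4 -0.6] w 0.085 ff 0.0 q [ 0.23  0.4  -0.16  2.03 -0.05  0.27 -1.36]
0 [ 0.19  0.57 -0.13  2.02 -0.03  0.11 -1.37]
0.5 [ 0.37  0.6  -0.26  1.94  0.16  0.18 -0.96]
1 [ 0.52  0.65 -0.42  1.79  0.36  0.33 -0.58]
1.45 [ 0.6   0.72 -0.59  1.62  0.54  0.49 -0.25]
```

Run:
```python
from h import *
H=np.pi/2
B=lambda al,h:pose(.225-.118*np.cos(al),-.118*np.sin(al),h,-H+al)
hit=arm.servo_line(*B(0,.062),v=.1,force_limit=12); st('down %s'%hit)
if not hit:
    arm.grip(.015); st('pinch')
    for al in np.arange(.16,1.45,.16):
        if arm.servo_line(*B(al,.062),v=.06,force_limit=25): st('stop'); break
    st('swung %.2f'%al)
```

```text
down False 26.26 [ 1.074e-01 -1.000e-04  6.240e-02] F [-0.9  0.4  0.6] w 0.0853 ff 0.0 q [ 0.18  0.57 -0.13  2.02 -0.04  0.11 -1.37]
pinch 26.85 [1.071e-01 1.000e-04 6.250e-02] F [-2.1  0.3  5.6] w 0.0233 ff 58.7 q [ 0.18  0.57 -0.13  2.02 -0.04  0.11 -1.37]
swung 1.44 31.05 [ 0.2106 -0.1158  0.0626] F [-3.   1.5  4.9] w 0.0231 ff 58.9 q [ 0.62  0.72 -0.62  1.63  0.57  0.5  -0.29]
```

Run:
```python
from h import *
H=np.pi/2
arm.grip(.085); arm.servo_line(pose(.225-.118*np.cos(1.44),-.118*np.sin(1.44),.15,0)[0],v=.15); st('up')
arm.movep([.45,-.2,.3],down(-H)); st('aside')
f=4
def crop(im,x,y,w,h):
    o=cv2.resize(im[y:y+h,x:x+w],None,fx=f,fy=f,interpolation=cv2.INTER_CUBIC); return o
t=np.mean([read_camera("top") for _ in range(4)],0).astype(np.uint8); s_=read_camera("side")
o=np.zeros((480,800,3),np.uint8); o[:,:340]=crop(t,258,100,85,120); o[:,340:]=crop(s_,262,160,115,120); cv2.imwrite("pics/c3.png",o)
for th in(0,np.pi,-np.pi):
  for d,h in((0,.031),(.95,.024)):
    q=arm.ik(*pose(.15,0,h,th-d)); print(th,d,None if q is None else np.round(q,2))
```

```text
up 32.41 [ 0.2088 -0.1172  0.1496] F [ 0.5  1.2 -0. ] w 0.0852 ff 0.0 q [ 0.72  0.6  -0.73  1.64  0.49  0.62 -0.22]
aside 33.42 [ 0.0202 -0.1277  0.2952] F [-0.   0.2 -0.1] w 0.0848 ff 0.0 q [ 0.58  0.31 -0.28  1.75  0.1   1.09 -1.3 ]
0 0 [ 0.32  0.66 -0.37  1.88  0.74  0.23 -0.54]
0 0.95 [ 0.23  0.66 -0.23  1.88  0.42  0.18 -1.2 ]
3.141592653589793 0 [ 0.09  0.64 -0.02  1.89 -0.33  0.18 -2.67]
3.141592653589793 0.95 [-0.27  0.72  0.55  1.9  -1.3   0.44 -2.76]
-3.141592653589793 0 [ 0.09  0.64 -0.02  1.89 -0.33  0.18 -2.67]
-3.141592653589793 0.95 [-0.27  0.72  0.55  1.9  -1.3   0.44 -2.76]
```

View pics/c3.png

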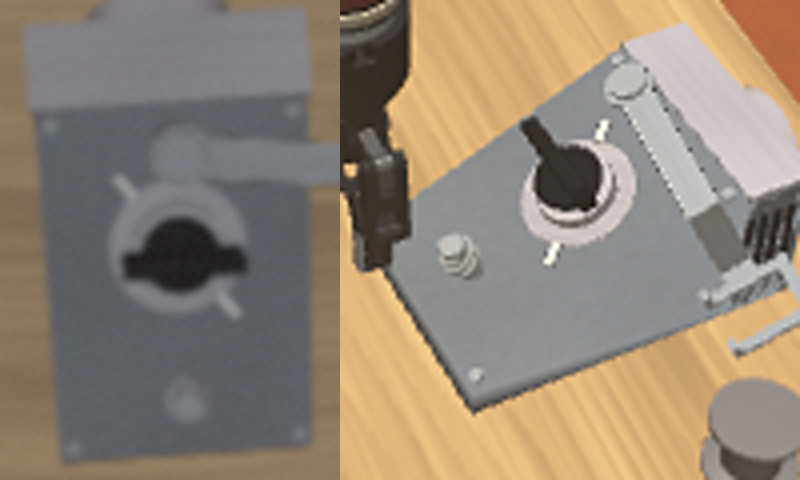

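The top view shows the bar swung fully aside, pointing right. The wing is at about (185,260), and the ribs at (125,188) and (230,306), which matches the earlier fit. Next I'll grip the wing.

Run:
```python
from h import *
cr=lambda p,o,off=0:(np.array(p)-[off,0]+.5)/4-.5+o
T=cr([(125,188),(230,306)],[258,100]); S=cr([(602,130),(552,253)],[262,160],340)
def ribs(b,dx,dy):
    d=np.array([np.sin(b),np.cos(b)])*.054
    return RB.apply([F(.15+d[0],.002,d[1]),F(.15-d[0],.002,-d[1])])+[BX+dx,BY+dy,0]
for use in((T,"top"),),((S,"side"),):
    r=least_squares(lambda v:np.concatenate([(proj(n,ribs(*v))-m).ravel() for m,n in use]),[.9,0,0]); print(r.x,r.cost)
arm.grip(.05)
arm.movep(*pose(.15,0,.13,0)); st('over')
hit=arm.servo_line(*pose(.15,0,.032,0),v=.08,force_limit=12); st('down %s'%hit)
if not hit: arm.grip(0.); st('grip')
```

```text
[ 9.11049936e-01 -1.14006162e-03 -4.46831643e-04] 0.05334932875090862
[9.21144131e-01 2.11515179e-04 5.85274232e-03] 0.002066919764026957
over 35.07 [ 0.1499 -0.0015  0.1302] F [-0.8 -0.4  0. ] w 0.05 ff 0.0 q [ 0.47  0.5  -0.56  1.91  0.58  0.39 -0.39]
down False 36.44 [ 1.504e-01 -1.000e-04  3.250e-02] F [-0.7  0.8  0.3] w 0.0501 ff 0.0 q [ 0.31  0.66 -0.35  1.88  0.7   0.22 -0.5 ]
grip 36.86 [ 0.1497 -0.0002  0.0323] F [-2.  -0.7  3. ] w 0.0127 ff 60.8 q [ 0.3   0.66 -0.35  1.88  0.7   0.23 -0.5 ]
```

Run:
```python
from h import *
h0=.0323
for al,dz,v in((.25,.0003,.0005),(.5,.0035,.005),(.7,.006,.005),(.915,.0075,.003)):
    hit=arm.servo_line(*pose(.15,0,h0-dz,-al),v=v); a=st('al %.2f %s'%(al,hit)); print(np.round(a['moment'],2))
hit=arm.servo_line(pose(.15,0,h0-.012,0)[0],v=.006,force_limit=20); a=st('press %s'%hit)
```

```text
al 0.25 False 37.26 [ 1.495e-01 -1.000e-04  3.230e-02] F [-4.8 -0.9  3.9] w 0.0132 ff 61.1 q [ 0.28  0.65 -0.3   1.88  0.59  0.21 -0.65]
[-0.17  0.81 -0.01]
al 0.50 False 38.05 [ 1.493e-01 -1.000e-04  2.930e-02] F [-6.5 -1.3  6.9] w 0.0129 ff 61.7 q [ 0.25  0.65 -0.26  1.88  0.48  0.19 -0.8 ]
[-0.14  1.05  0.02]
al 0.70 False 38.7 [0.1491 0.     0.0271] F [-8.8 -1.   8.9] w 0.0129 ff 62.1 q [ 0.22  0.65 -0.22  1.88  0.39  0.18 -0.92]
[-0.08  1.13  0.1 ]
al 0.92 False 39.35 [0.1489 0.0002 0.0258] F [-9.2 -0.2 10.7] w 0.013 ff 62.3 q [ 0.2   0.65 -0.19  1.88  0.29  0.17 -1.04]
[-0.03  1.29  0.14]
press True 39.83 [0.1488 0.0002 0.0255] F [-3.  -0.6  4.5] w 0.0132 ff 60.9 q [ 0.2   0.65 -0.19  1.88  0.29  0.17 -1.04]
```

Run:
```python
from h import *
hit=arm.servo_line(pose(.15,0,.0323-.014,0)[0],v=.004,force_limit=28); a=st('press %s'%hit); print(a['moment'])
q=a['tool_rot']; Rt=(RB.inv()*R.from_quat([*q[1:],q[0]])).as_matrix()[:,1]; print('theta',np.arctan2(Rt[1],Rt[0]*c+Rt[2]*s))
arm.grip(.05); st('open'); arm.servo_line(pose(.15,0,.13,0)[0],v=.12)
arm.movep([.45,-.13,.32],down(-np.pi/2)); st('aside')
t=np.mean([read_camera("top") for _ in range(4)],0).astype(np.uint8); s_=read_camera("side")
cv2.imwrite("pics/sf.png",s_)
rs=lambda im,x,y,w,h:cv2.resize(im[y:y+h,x:x+w],None,fx=4,fy=4,interpolation=cv2.INTER_CUBIC)
o=np.zeros((480,800,3),np.uint8); o[:,:340]=rs(t,258,100,85,120); o[:,340:]=rs(s_,262,160,115,120); cv2.imwrite("pics/c4.png",o)
```

```text
press True 40.82 [0.1489 0.0002 0.0255] F [-3.5 -0.1  5.2] w 0.0132 ff 60.9 q [ 0.2   0.65 -0.19  1.88  0.29  0.18 -1.04]
[-0.03020657  0.31908238  0.09497155]
theta -0.9108390732777234
open 41.26 [0.1473 0.     0.025 ] F [-0.4  0.2  0.3] w 0.0502 ff 0.0 q [ 0.2   0.66 -0.19  1.88  0.29  0.18 -1.04]
aside 43.16 [ 0.0336 -0.0577  0.3107] F [-0.1  0.6  1.3] w 0.05 ff 0.0 q [ 0.33  0.25 -0.12  1.78  0.03  1.12 -1.37]
```

View pics/c4.png

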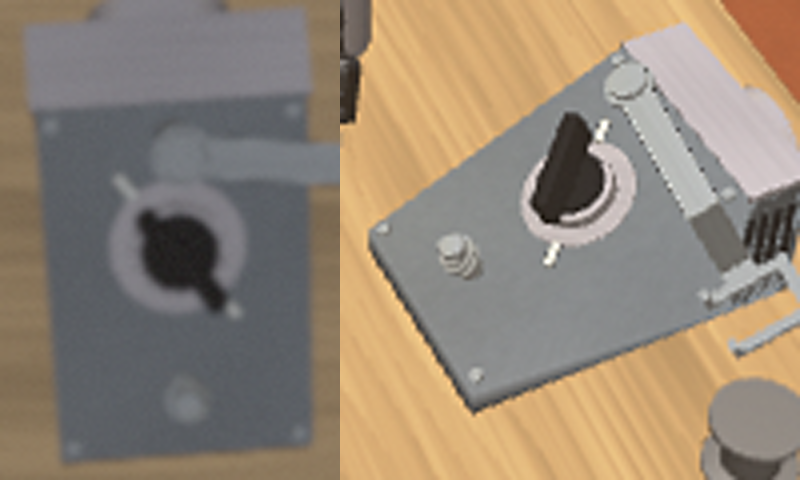

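The wing is close to in line: it runs (147,215)–(215,302) and the ribs (125,188)–(230,306). I'll check the angle and depth numerically by matching a silhouette to the dark pixels.

```bash
cat > sil.py <<'E'
from h import *
from scipy.optimize import minimize
t=np.mean([read_camera("top") for _ in range(10)],0); s_=np.mean([read_camera("side") for _ in range(4)],0)
K=8
def rend(n,b,pr,rh,hh,dx,dy,x0,y0,w,h):
    m=np.zeros((h*K,w*K),np.uint8)
    def add(P):
        p=(proj(n,RB.apply(P)+[BX+dx,BY+dy,0])-[x0-.5,y0-.5])*K-.5
        cv2.fillConvexPoly(m,cv2.convexHull(np.round(p).astype(np.int32)),255)
    a=np.array([np.sin(b),np.cos(b)]);e=np.array([np.cos(b),-np.sin(b)])
    add([F(.15+(i*.04*a+j*.007*e)[0],k-pr,(i*.04*a+j*.007*e)[1]) for i in(-1,1) for j in(-1,1) for k in(.028,.062)])
    g=np.linspace(0,6.28,40); add([F(.15+rh*np.cos(x),k-pr,rh*np.sin(x)) for x in g for k in(.03,hh)])
    return cv2.resize(cv2.GaussianBlur(m,(0,0),K*.7),(w,h),interpolation=cv2.INTER_AREA)/255.
for n,im,roi in(("top",t,(280,140,48,50)),("side",s_,(305,182,45,42))):
    x0,y0,w,h=roi; g=im[y0:y0+h,x0:x0+w].max(2); lo,hi=np.percentile(g,3),np.percentile(g,60); d=np.clip((hi-g)/(hi-lo),0,1)
    best=min(((np.abs(rend(n,b,.0065,rh,.058,dx,dy,*roi)-d).sum(),b,rh,dx,dy) for b in np.arange(.7,1.15,.03) for rh in(.018,.022,.026) for dx in(-.004,-.002,0,.002,.004) for dy in(-.004,-.002,0,.002,.004,.006)))
    f=lambda v:np.square(rend(n,v[0],v[1],v[2],v[3],v[4],v[5],*roi)-d).sum()
    r=minimize(f,[best[1],.0065,best[2],.058,best[3],best[4]],method='Nelder-Mead',options=dict(initial_simplex=np.array([best[1],.0065,best[2],.058,best[3],best[4]])+np.vstack([np.zeros(6),np.diag([.05,.003,.004,-.015,.003,.003])]))); print(n,np.round(best,3),np.round(r.x,4),r.fun)
E
python3 sil.py
```

```text
top [8.7948e+01 9.4000e-01 2.2000e-02 4.0000e-03 2.0000e-03] [9.21e-01 6.70e-03 2.42e-02 3.05e-02 8.00e-04 4.00e-04] 14.826068171430585Traceback (most recent call last):
  File "sil.py", line 16, in <module>
    best=min(((np.abs(rend(n,b,.0065,rh,.058,dx,dy,*roi)-d).sum(),b,rh,dx,dy) for b in np.arange(.7,1.15,.03) for rh in(.018,.022,.026) for dx in(-.004,-.002,0,.002,.004) for dy in(-.004,-.002,0,.002,.004,.006)))
  File "sil.py", line 16, in <genexpr>
    best=min(((np.abs(rend(n,b,.0065,rh,.058,dx,dy,*roi)-d).sum(),b,rh,dx,dy) for b in np.arange(.7,1.15,.03) for rh in(.018,.022,.026) for dx in(-.004,-.002,0,.002,.004) for dy in(-.004,-.002,0,.002,.004,.006)))
                      ~~~~^^^^^^^^^^^^^^^^^^^^^^^^^^^^^^
  File "sil.py", line 12, in rend
    g=np.linspace(0,6.28,40); add([F(.15+rh*np.cos(x),k-pr,rh*np.sin(x)) for x in g for k in(.03,hh)])
                              ~~~^^^^^^^^^^^^^^^^^^^^^^^^^^^^^^^^^^^^^^^^^^^^^^^^^^^^^^^^^^^^^^^^^^^^^
  File "sil.py", line 8, in add
    p=(proj(n,RB.apply(P)+[BX+dx,BY+dy,0])-[x0-.5,y0-.5])*K-.5
       ~~~~^^^^^^^^^^^^^^^^^^^^^^^^^^^^^^^
  File "h.py", line 6, in proj
    m=camera_model(n); f=210/np.tan(np.radians(m['vfov']/2)); q=m['orientation']
ValueError: time passes only in moves, steps and waits
```

```bash
python3 -c "
import cv2;i=cv2.imread('pics/sf.png');cv2.imwrite('pics/v.png',i[150:390,190:440].repeat(2,0).repeat(2,1))"
```

```text
(no output)
```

View pics/v.png

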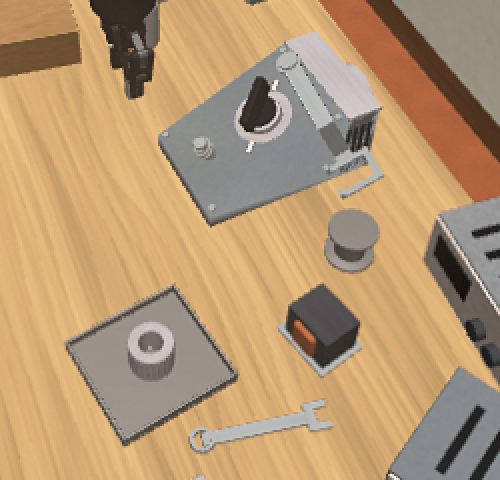

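The wheel is upright in the tray centre at (151,350), the bar is aside, the wing is in line with the ribs, and the gripper is clear of everything.

```bash
python3 -c "
from workcell import arm
print(arm.hand_in())"
```

```text
the job is handed in; nothing more can be done
None
```

I handed the job in, and the judge's verdict was not returned: the wheel stands in the tray, the bar is swung about 1.44 rad aside, and the peg is pressed in about 6.8 mm with its wing within about 0.01 rad of the ribs by my image fit (top camera only).

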